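Seat a key-steel bar in the filing jig and lock its bridge clamp

ROBOT

A 6-joint arm with a two-finger parallel gripper is mounted at the origin on the work surface. World frame = base frame: x ahead of the robot, y to its left, z up, the work surface at z = 0. Lengths are in m, angles in rad, forces in N, time in s.
With the tool pointing down it reaches from about 0.325 to 0.9 m from the base axis. Payload 6.1 kg.
Tool frame: the origin (TCP) lies midway between the tips of the shut fingers; the grasp point (between the pads) lies 19 mm behind it; z points along the fingers, y is the line along which they close (so a half turn about z gives the same grasp; the last joint's range is limited). The gripper opens to 87 mm and grips with 3 to 60 N. Pads are 19 mm wide; open, the fingers measure 117 mm over their backs; the gripper's body (75 mm by 190 mm) begins 51 mm behind the grasp point.
Start: joints at [-0.126, 0.22, 1.526, -0, 1.395, -0.126], TCP at [0.625, -0, 0.223] pointing down, gripper open.
Joint ranges: [-2.98, 2.98], [-0.91, 2.08], [0.09, 2.57], [-1.24, 4.39], [0.2, 2.65], [-2.68, 2.68]. Speed limits (rad/s): [2.57, 2.57, 3.01, 3.14, 3.14, 3.14].

INTERFACE

Orientations are given as a 3x3 rotation matrix whose columns are the frame's x, y, z axes.
In Python, from rig import get_state, optics, ctrl gives the robot as it stands.
- The arm moves only by the shell command python3 -m pendant 'ROWS' [FORCE]. ROWS is text: rows parted by semicolons, each of 5 numbers parted by spaces: the shift along the tool's x, y, z in units of 25 mm (1.0 is 25 mm), then the turn about the tool's z in units of 5 degrees (1.0 is 5 degrees), then the opening, from 0 (shut) to 1 (fully open). A call has 1 to 12 rows; each row shifts and turns the commanded pose from where the row before left it, along the tool's axes as they then stand; what a row does not reach is not made up. A row lasts 1/12 s, in which the tool goes at most 41.7 mm and 7.16 degrees, less where a joint would pass 70% of its speed; a pose out of reach is approached as far as the arm can. A call is refused whole if a number of a shift passes 1 or a number of a turn 1, either way. A call with a gripper value outside its range is refused whole. The fingers move at their own pace and stop on an object; FORCE is the grip in N (left out, the last holds). Time passes only in rows, so rows that do not move let the fingers close. It gives the time, the measured TCP pose, the force, the opening and the grip force at its end, in the units of the state.
- get_state(): the state, without advancing time (a new reading comes with each control period).
- optics.camera(name): name is "scene" or "side" or "wrist"; returns the picture (384x512x3 uint8, red, green, blue); there is no depth.
- optics.camera_model(name): a dict with "fov_y" (degrees; the focal length in pixels is half the picture's height over the tangent of half this angle, whatever the lens; pixels are square), "cx", "cy" (the principal point, pixels), "D" ([k1, k2, p1, p2, k3] as OpenCV has them; the pictures are not rectified), "R" (3x3) and "t" (3): a world point X has camera coordinates R X + t; the wrist camera has in their place "tool_from_camera" (4x4, takes a point from camera to tool coordinates, whose origin is the TCP and whose axes are the flange's). Camera axes: x right, y down, z forward; pixel columns grow to the right and rows downward; lengths in m; the calibration is good to about 2 mm. A picture is of the moment at which its call begins: read the wrist's pose just before it. camera_model takes no time and is no camera call.
- ctrl.job_done(): hands the job in; it is judged then, once.
The state is a dict: "time_s": time; "joint_positions": joint angles; "joint_velocities": joint speeds; "joint_torque": joint torques, N m; "tool_pos": TCP position; "tcp_rot": TCP orientation; "force": force on the tool from outside, world axes, zero at the start; "wrist_torque": the same for the moment, N m; "finger_gap": finger opening in m; "finger_force": force on a finger pad.
Only numpy, scipy, OpenCV 4.12 (cv2) and the standard library are available. Lean on these libraries where they do the work, as an engineer would, in place of code of your own. Each camera call takes 0.05 s, during which the arm holds its last target. There are 200 camera calls.

TASK

Make the steel bar fast in the filing jig: push it gently along its channel until it sits fully home against the red end stop, then squeeze in both orange release tabs of the clamp knob and, keeping them squeezed, turn the knob clockwise (seen from above) until the foot bears on the bar and you feel a turning moment of about a quarter of a newton metre on the knob. Then let go, so that the tabs spring out into their toothed ring and hold the bar clamped; do not over-tighten, do not crush the tabs or ram the stop, and leave the other things on the bench where they are.

Things in the scene. Friction and masses are not known exactly. Their poses are not given: they have to be found in the camera images.
- bed: Filing jig, fixed: steel plate 240 x 100 x 15 mm with a channel along its +x. Origin on the bench straight below the knob's axis; plate from x -155 to +85 mm, 50 mm to either side. Two guide rails (tops 27 mm above the bench, inner faces 14 mm either side of the middle line) from x -53 to +62 mm, the plate is bare nearer the robot. A red end stop closes the channel at x +62 mm.
- stop (a point): Centre of the red stop's face that looks down the channel, 23 mm above the bench (stop 60 mm wide, top 39 mm above the bench). Its +x axis is the channel's: the direction in which to push the bar.
- bar: Loose bar of bright key steel, 150 x 25 x 16 mm, 0.36 to 0.57 kg, lying in the channel on the plate (top 31 mm above the bench), its far end 22 to 48 mm short of the stop. Origin at the centre of its underside, x along it towards the stop. It has 1.5 mm play on each side and drags with 1.5 to 4 N. When home its near end is 88 mm from the knob's axis. Push it with no more than 30 N.
- bar_far_end (a point): Centre of the bar's end face that has to meet the stop.
- bar_near_end (a point): Centre of the bar's end face nearest the robot, the one to push on; 23 mm above the bench.
- clamp: Blue bridge clamp fixed over the channel: bridge 34 x 92 mm, top 73 mm above the bench, on it a toothed steel ring 62 mm across, top 84 mm above the bench. Origin on the plate's top below the knob's axis; axes as the bed's. A rubber foot under the bridge goes down 6 mm per rad of knob turn. Its stud is set differently each time, unmeasured: it meets the bar at a knob angle of 0.15 to 1.0 rad.
- knob (a joint): Angle (rad) of the black clamp knob (48 mm across, vertical axis, top 126 mm above the bench), 0 to 1.8, growing clockwise from above as the foot goes down. Starts in a tooth gap at 0 or 0.14. Friction 0.02 N m; once the foot bears the moment rises by some 0.6 N m per rad. With the tabs in, a loaded knob runs back if let go; on release it settles to the nearest tooth gap (0.14 rad apart).
- knob_grip (a point): Point on the knob's axis at mid-height of the tabs, 105 mm above the bench. Clamping force is about 170 N per N m of moment held on the knob: 0.25 N m gives about 43 N, and the teeth may shift this by up to 8 N as they settle on release. Well clamped is 29 to 54 N after release; over 65 N spoils the bar.
- tab_a (a joint): Travel (m) of one orange release tab: 0 when out (locked in the ring), 0.004 when pushed fully in towards the axis; clear of the teeth from 2.5 mm on. Spring 11 N when out, 15 N fully in. Each tab is a flat pad 16 mm wide and 24 mm high.
- tab_b (a joint): Travel (m) of the oppopoint tab, the same. Both must be in before the knob will turn: a pinch of 20 to 30 N across the two pushes them fully in; no more than 45 N on each.
- tab_a_face (a point): Centre of tab a's outer flat face, 29 mm from the knob's axis when out, 105 mm above the bench; on the bed's +y side with the knob at 0. The faces are 58 mm apart when out, 50 mm when squeezed in, reach from 93 to 117 mm above the bench and are clear all round. Pinch along the line between them; it turns with the knob.
- tab_b_face (a point): Centre of tab b's outer flat face, oppopoint tab a's.
- file: Bystander: file with a red handle, 235 mm long, lying on the bench. Origin under its middle.
- spanner: Bystander: steel spanner, 200 mm long, lying on the bench.
- spare_bar: Bystander: shorter bar of the same steel, 110 x 25 x 16 mm, on the bench to the left (+y) of the jig. Not to be used.
- scraper: Bystander: reddish abrasive stick 95 x 11 x 9 mm on the bench to the right of the jig.
- nut: Bystander: steel nut, 34 mm across, 14 mm high, on the bench to the right of the jig.
Things that resemble listed ones, but are neither listed nor needed, are in the scene too. Leave any black or yellow look-alike of the bar alone.

How it is judged:
On the way, in this order (a step that is already met when the one before it is completed fails the run):
1. the bar sits home against the end stop (within 2 mm) while the clamp does not yet bear on it (x of bar_far_end in the frame of stop above -0.002 m and contact force between bar and bed below 25 N), for 0.2 s.
2. both tabs are squeezed in (over 1.5 mm) while the foot presses the bar down (over 30 N on the bed) (value of joint each of tab_a, tab_b above 0.0015 m and contact force between bar and bed above 30 N), for 0.1 s.
At the end, for the whole second after the job is handed in: The bar's far end is within 2 mm of the stop and the bar is at rest; it presses on the jig (bed and stop) with 33 to 60 N in all, its own weight of about 5 N included; both tabs are fully out again (less than 1 mm in) and the knob stands still (x of bar_far_end in the frame of stop above -0.002 m and contact force between bar and bed between 33 and 60 N and value of joint each of tab_a, tab_b below 0.001 m and velocity of joint knob between -0.05 and 0.05 rad/s and linear speed of bar below 0.01 m/s); the robot touches nothing.
It fails at once if the bar is pressed on the bed or rammed against the stop with over 72 N (contact force between bar and bed above 72 N).
It fails at once if the fingers push on the bar with over 30 N (contact force between bar and the fingers above 30 N).
It fails at once if the fingers press on the clamp and its two tabs with over 90 N in all (45 N per tab) (contact force between clamp and the fingers above 90 N).
It fails at once if the file, spanner, spare bar, abrasive stick or nut is moved by more than 25 mm (distance of any of file, spanner, spare_bar, scraper, nut from where it was at the start of the episode above 0.025 m).
It also fails if it takes over 64 s, if anything falls off the work surface, if the arm or the gripper's body presses on something with over 40 N, if the wrist force passes 120 N, or if a joint passes its speed limit or range.

## Working session

There is one attempt and no reset: what is moved stays moved. The work goes in short steps, Python scripts to look and compute and a shell command to move; the robot and the scene stay as the last step left them, time stands still between calls to the robot, and variables do not carry over. Pictures are saved under pics/ and viewed, at most 10 in all, crops included, and the job is handed in when it is done.

```bash
mkdir -p pics; ls
cat > h.py <<'E'
import numpy as np,cv2
from rig import get_state,optics,ctrl
def K(m):
    f=192/np.tan(np.radians(m["fov_y"])/2); return np.array([[f,0,m["cx"]],[0,f,m["cy"]],[0,0,1]])
def pose(n,s=None):
    m=optics.camera_model(n)
    if n!="wrist": return m,np.array(m["R"]),np.array(m["t"])
    s=s or get_state(); T=np.eye(4);T[:3,:3]=s["tcp_rot"];T[:3,3]=s["tool_pos"]
    W=np.linalg.inv(T@np.array(m["tool_from_camera"])); return m,W[:3,:3],W[:3,3]
def ray(n,px,s=None):
    m,R,t=pose(n,s); u=cv2.undistortPoints(np.array([[px]],float),K(m),np.array(m["D"],float))[0,0]
    d=R.T@np.array([u[0],u[1],1]); return -R.T@t,d/np.linalg.norm(d)
def atz(n,px,z,s=None):
    o,d=ray(n,px,s); return o+d*(z-o[2])/d[2]
def tri(rs):
    A=0;b=0
    for o,d in rs:
        P=np.eye(3)-np.outer(d,d);A=A+P;b=b+P@o
    return np.linalg.solve(A,b)
def proj(n,X,s=None):
    m,R,t=pose(n,s); return cv2.projectPoints(np.array(X,float).reshape(-1,1,3),cv2.Rodrigues(R)[0],t,K(m),np.array(m["D"],float))[0].reshape(-1,2)
def snap(n,f):
    im=optics.camera(n)[:,:,::-1]; cv2.imwrite("pics/"+f,im); return im
E
python3 - <<'E'
from h import *
s=get_state();print({k:np.round(v,3).tolist() for k,v in s.items()})
a=snap("scene","s0.png");b=snap("side","d0.png");c=snap("wrist","w0.png")
cv2.imwrite("pics/all.png",cv2.resize(np.hstack([a,b]),(800,300)))
for n in("scene","side"):
    o,d=ray(n,(256,192));print(n,o,d)
E
```

```text
pics
{'time_s': 0.0, 'joint_positions': [-0.126, 0.221, 1.528, 0.0, 1.395, -0.126], 'joint_velocities': [-0.001, 0.003, 0.001, 0.0, -0.001, 0.001], 'joint_torque': [-0.0, -49.461, -38.738, 0.07, 0.057, -0.0], 'tool_pos': [0.624, 0.0, 0.221], 'tcp_rot': [[-0.0, 1.0, -0.002], [1.0, 0.0, 0.0], [0.0, -0.002, -1.0]], 'force': [-0.043, -0.257, -0.104], 'wrist_torque': [0.024, -0.029, -0.004], 'finger_force': 0.0, 'finger_gap': 0.087}
scene [1.26474016 0.08969356 0.89525601] [-0.6652893  -0.07353187 -0.74295573]
side [ 0.92927684 -1.068201    0.92151694] [-0.29760286  0.75034708 -0.59026417]
```

```bash
python3 -m pendant 2>&1 | head -5
```

```text
invalid input
```

View pics/s0.png

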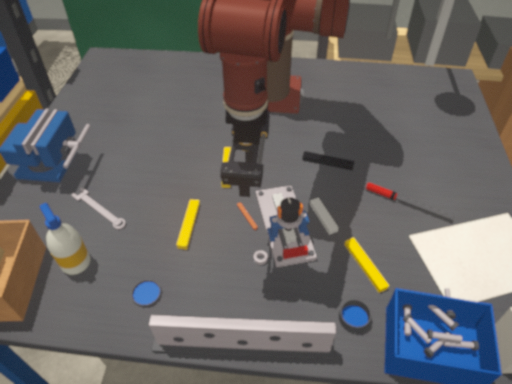

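View pics/d0.png

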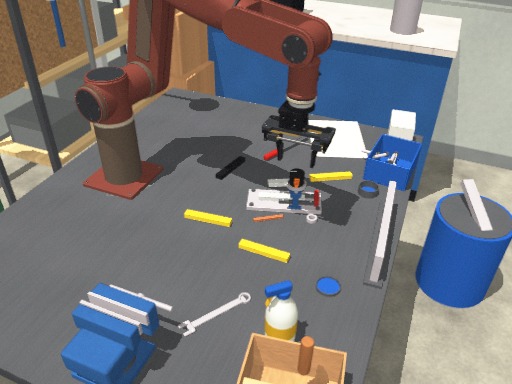

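View pics/w0.png

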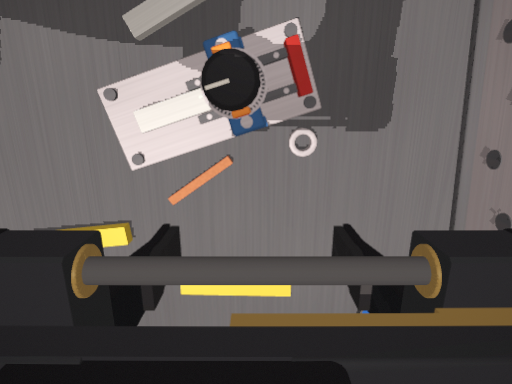

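The wrist image shows the jig: plate corners are about (99,92), (297,18), (321,107) and (134,170). The knob is at (231,80), the red stop at (299,66), and the bar's near end at about (138,122). Things that could be taken for the bar: the bright bar in the channel at wrist (170,110), the spare bar at (160,15), the yellow bars at (90,237) and (235,285), and the black bar at scene (328,160). By the description it is the one in the channel, which I'll check in a close crop.

Run:
```python
from h import *
im=cv2.imread("pics/w0.png")
cv2.imwrite("pics/c0.png",cv2.resize(im[0:180,90:335],None,fx=3.2,fy=3.2,interpolation=cv2.INTER_CUBIC))
P=[atz("wrist",p,.015)[:2] for p in[(99,92),(297,18),(321,107),(134,170)]]
P=np.array(P);print(P.round(4),np.linalg.norm(np.roll(P,-1,0)-P,axis=1))
d=P[1]+P[2]-P[0]-P[3];print("yaw",np.degrees(np.arctan2(d[1],d[0])), "knob@126",atz("wrist",(231,80),.126))
```

```text
[[0.4448 0.0915]
 [0.6686 0.1671]
 [0.6996 0.0747]
 [0.4754 0.0007]] [0.23628625 0.09746499 0.23606949 0.09579797]
yaw 18.470713727494598 knob@126 [0.6048259  0.09494161 0.126     ]
```

View pics/c0.png

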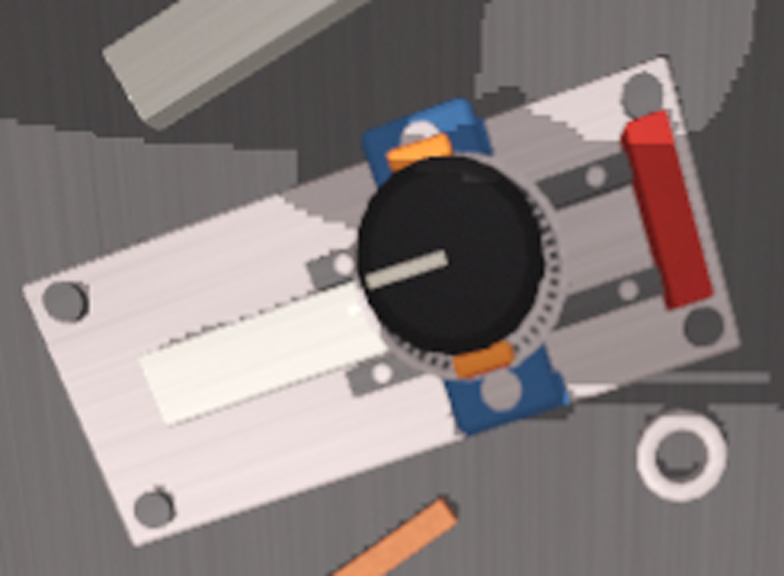

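The crop confirms it. The bright bar in the channel has near-end top corners at crop (140,355) and (168,425). The tabs are at (420,152) and (484,360), and the knob is at about (452,255). Next I'll turn the tool so its y axis lies across the channel, which costs about -108° and leaves room for the clockwise turn. Then I'll move towards the bar's near end and take a second view.

```bash
cat >> h.py <<'E'
def c(p): return (p[0]/3.2+90,p[1]/3.2)
E
python3 - <<'E'
from h import *
P=np.array([atz("wrist",c(p),.015)[:2] for p in[(24,288),(665,57),(740,345),(136,545)]])
d=P[1]+P[2]-P[0]-P[3];y=np.arctan2(d[1],d[0]);u=np.array([np.cos(y),np.sin(y)])
O=P.mean(0)+.035*u;print("yaw",np.degrees(y),"O",O,"knob",atz("wrist",c((452,255)),.126))
n=np.mean([atz("wrist",c(p),.031)[:2] for p in[(140,355),(168,425)]],0);print("near",n,"bedx",(n-O)@u,"bedy",(n-O)@[-u[1],u[0]])
E
python3 -m pendant '-0.2 -0.9 0 -1 0;-0.2 -0.9 0 -1 0;0 -0.9 0 -1 0;0 -0.8 0 -1 0;0 0 0 -1 0;0 0 0 -1 0;0 0 0 -1 0;0 0 0 -1 0;0 0 0 -1 0;0 0 0 -1 0;0 0 0 -1 0;0 0 0 -1 0' 20
python3 -m pendant '0 0 0 -1 0;0 0 0 -1 0;0 0 0 -1 0;0 0 0 -1 0;0 0 0 -1 0;0 0 0 -1 0;0 0 0 -1 0;0 0 0 -1 0;0 0 0 -1 0;0 0 0 -0.7 0;0 0 0 0 0;0 0 0 0 0'
python3 - <<'E'
from h import *
s=get_state();print({k:np.round(s[k],4).tolist() for k in("joint_positions","tool_pos","tcp_rot","force")})
im=snap("wrist","w1.png");cv2.imwrite("pics/c1.png",cv2.resize(im,(800,600),interpolation=cv2.INTER_CUBIC))
E
```

```text
yaw 18.01092615020557 O [0.60484301 0.09458307] knob [0.60502852 0.09517443 0.126     ]
near [0.49235413 0.05858765] bedx -0.11810637394338253 bedy 0.0005498122657964786
time_s: 1.15
tool_pos: [0.5388, -0.021, 0.2222]
tcp_rot: [[-0.868, 0.496, -0.001], [0.496, 0.868, 0.0], [0.001, -0.0, -1.0]]
force: [0.4, 0.1, -0.3]
finger_gap: 0.0149
finger_force: 0.0
time_s: 2.15
tool_pos: [0.5388, -0.021, 0.2223]
tcp_rot: [[-0.949, -0.315, -0.001], [-0.315, 0.949, 0.0], [0.0, 0.0, -1.0]]
force: [0.7, -0.0, 0.3]
finger_gap: 0.0006
finger_force: 0.0
{'joint_positions': [-0.1852, 0.0159, 1.7502, -0.0, 1.376, -2.0769], 'tool_pos': [0.5388, -0.021, 0.2223], 'tcp_rot': [[-0.949, -0.3154, -0.0005], [-0.3154, 0.949, 0.0001], [0.0005, 0.0003, -1.0]], 'force': [0.6511, -0.0469, 0.2624]}
```

View pics/c1.png

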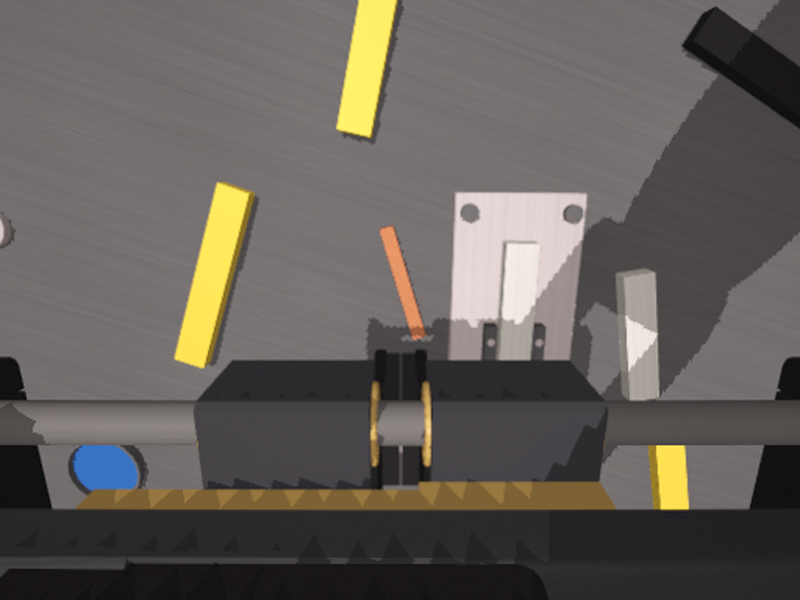

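The second view shows the bar's near-end corners at (504,242) and (538,242), and the plate's near edge from (455,192) to (587,194).

```bash
cat >> h.py <<'E'
S0=dict(tool_pos=[.624,0,.221],tcp_rot=[[0,1,-.002],[1,0,0],[0,-.002,-1]])
E
python3 - <<'E'
from h import *
k=1.5625;g=lambda p:(p[0]/k,p[1]/k)
for nm,a,b in[("barR",(168,425),(538,242)),("mid",(154,390),(521,242)),("pl",(24,288),(587,194)),("pr",(136,545),(455,192))]:
    print(nm,tri([ray("wrist",c(a),S0),ray("wrist",g(b))]).round(4))
n=atz("wrist",g((521,242)),.031);print("near w1",n)
s=get_state();y=np.radians(18.2);u=np.array([np.cos(y),np.sin(y),0])
n=(n+np.array([.4924,.0586,.031]))/2
t=n-u*.024;t[2]=.021
print("target",t,"tool delta units",np.array(s["tcp_rot"]).T@(t-s["tool_pos"])/.025)
E
```

```text
barR [0.4929 0.0553 0.047 ]
mid [0.4904 0.0581 0.0277]
pl [0.4425 0.0939 0.0161]
pr [4.721e-01 2.000e-04 1.410e-02]
near w1 [0.49046615 0.0567828  0.031     ]
target [0.46863375 0.05019536 0.021     ] tool delta units [1.7666879  3.58571478 8.0546404 ]
```

```bash
python3 -m pendant '0.45 0.9 0 -0.08 0;0.45 0.9 0 0 0;0.45 0.9 0 0 0;0.42 0.9 1 0 0;0 0 1 0 0;0 0 1 0 0;0 0 1 0 0;0 0 1 0 0;0 0 1 0 0;0 0 1 0 0;0 0 0.6 0 0;0 0 0.3 0 0'
python3 -m pendant '0 0 0 0 0;0 0 0 0 0'
python3 - <<'E'
from h import *
im=snap("wrist","w2.png");cv2.imwrite("pics/c2.png",cv2.resize(im[100:330,90:460],None,fx=2.1,fy=2.1))
E
```

```text
time_s: 3.2
tool_pos: [0.4661, 0.05, 0.0226]
tcp_rot: [[-0.947, -0.322, -0.004], [-0.322, 0.947, 0.0], [0.004, 0.002, -1.0]]
force: [0.3, 0.7, 0.8]
finger_gap: 0.0003
finger_force: 0.0
time_s: 3.37
tool_pos: [0.4684, 0.0499, 0.0254]
tcp_rot: [[-0.946, -0.323, -0.0], [-0.323, 0.946, -0.0], [0.0, 0.0, -1.0]]
force: [0.7, 0.3, 0.2]
finger_gap: 0.0001
finger_force: 0.0
```

View pics/c2.png

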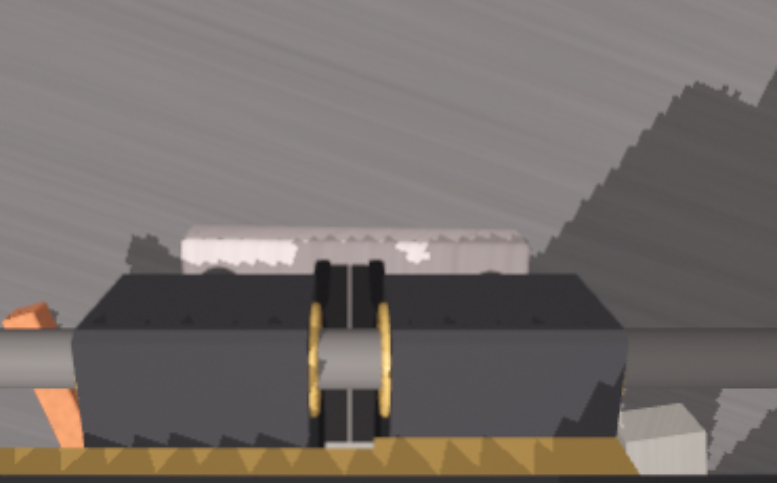

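```bash
python3 -m pendant '0 0 0.1 0.15 0;0 0 0.06 0 0;-0.1 0 0 0 0;-0.1 0 0 0 0;-0.1 0 0 0 0;-0.1 0 0 0 0;-0.06 0 0 0 0;-0.06 0 0 0 0;-0.06 0 0 0 0;-0.06 0 0 0 0;-0.06 0 0 0 0;-0.06 0 0 0 0'
python3 -m pendant '-0.06 0 0 0 0;-0.06 0 0 0 0;-0.06 0 0 0 0;-0.06 0 0 0 0;-0.06 0 0 0 0;-0.06 0 0 0 0'
```

```text
time_s: 4.42
tool_pos: [0.486, 0.0559, 0.0208]
tcp_rot: [[-0.95, -0.311, -0.001], [-0.311, 0.95, 0.0], [0.001, 0.0, -1.0]]
force: [-1.8, -0.9, -0.8]
finger_gap: 0.0005
finger_force: 1.3
time_s: 4.92
tool_pos: [0.4949, 0.0587, 0.0209]
tcp_rot: [[-0.95, -0.312, -0.0], [-0.312, 0.95, 0.0], [0.0, 0.0, -1.0]]
force: [-1.3, -0.4, -0.7]
finger_gap: 0.0007
finger_force: 0.9
```

```bash
python3 -m pendant '-0.05 0 0 0 0;-0.05 0 0 0 0;-0.05 0 0 0 0;-0.05 0 0 0 0;-0.05 0 0 0 0;-0.05 0 0 0 0;-0.05 0 0 0 0;-0.05 0 0 0 0;-0.05 0 0 0 0'
python3 -m pendant '-0.03 0 0 0 0;-0.03 0 0 0 0;-0.03 0 0 0 0;-0.03 0 0 0 0'
```

```text
time_s: 5.67
tool_pos: [0.5056, 0.0622, 0.021]
tcp_rot: [[-0.95, -0.312, -0.0], [-0.312, 0.95, 0.0], [0.0, 0.0, -1.0]]
force: [-2.5, -0.7, -1.5]
finger_gap: 0.0003
finger_force: 0.9
time_s: 6.0
tool_pos: [0.5083, 0.0631, 0.021]
tcp_rot: [[-0.95, -0.312, -0.0], [-0.312, 0.95, -0.0], [0.0, 0.0, -1.0]]
force: [-0.6, -1.8, -0.6]
finger_gap: 0.0002
finger_force: 1.1
```

```bash
python3 -m pendant '-0.02 0 0 0 0;-0.02 0 0 0 0;-0.02 0 0 0 0;-0.02 0 0 0 0'|sed -n '2p;4p'
python3 -m pendant '-0.02 0 0 0 0;-0.02 0 0 0 0'|sed -n '2p;4p'
```

```text
tool_pos: [0.5097, 0.0636, 0.021]
force: [-5.7, -2.1, 3.4]
tool_pos: [0.5098, 0.0636, 0.021]
force: [-9.5, -4.5, 7.6]
```

```bash
python3 -m pendant '-0.02 0 0 0 0;-0.02 0 0 0 0'|sed -n '2p;4p'
```

```text
tool_pos: [0.5098, 0.0636, 0.021]
force: [-13.3, -5.5, 10.3]
```

The bar is home: the TCP stopped while the push rose to about 14 N. I'll back off, lift, open the fingers and move over the knob.

```bash
python3 -m pendant '0.04 0 0 0 0;0.04 0 0 0 0;0.2 0 0 0 0;0.3 0 0 0 0;0 0 -1 0 0;0 0 -1 0 0;0 0 -1 0 0;0 0 -1 0 1;0 0 -1 0 1;0 0 -1 0 1;0 0 -1 0 1;0 0 -0.6 0 1'
python3 -m pendant '0 0 0 0 1;0 0 0 0 1;0 0 0 0 1'
python3 - <<'E'
from h import *
s=get_state();print(s["joint_positions"],s["tool_pos"])
im=snap("wrist","w3.png");snap("scene","s3.png");snap("side","d3.png")
w=cv2.resize(im[120:300,130:430],(600,360));a=cv2.imread("pics/s3.png")[160:280,230:350];b=cv2.imread("pics/d3.png")[155:225,235:340]
cv2.imwrite("pics/c3.png",np.vstack([w,np.hstack([cv2.resize(a,(240,240)),cv2.resize(b,(360,240))])]))
E
```

```text
time_s: 7.67
tool_pos: [0.4996, 0.0598, 0.2146]
tcp_rot: [[-0.95, -0.312, 0.005], [-0.312, 0.95, 0.0], [-0.005, -0.002, -1.0]]
force: [0.4, 0.7, 0.3]
finger_gap: 0.0259
finger_force: 0.0
time_s: 7.92
tool_pos: [0.4976, 0.0598, 0.2099]
tcp_rot: [[-0.95, -0.312, -0.001], [-0.312, 0.95, 0.0], [0.001, 0.0, -1.0]]
force: [-0.3, -0.0, 0.7]
finger_gap: 0.0456
finger_force: 0.0
[-3.79184896e-02 -6.84898963e-02  1.85645824e+00  8.02517158e-05
  1.35465058e+00 -1.92551538e+00] [0.49764913 0.05980427 0.20989169]
```

View pics/c3.png

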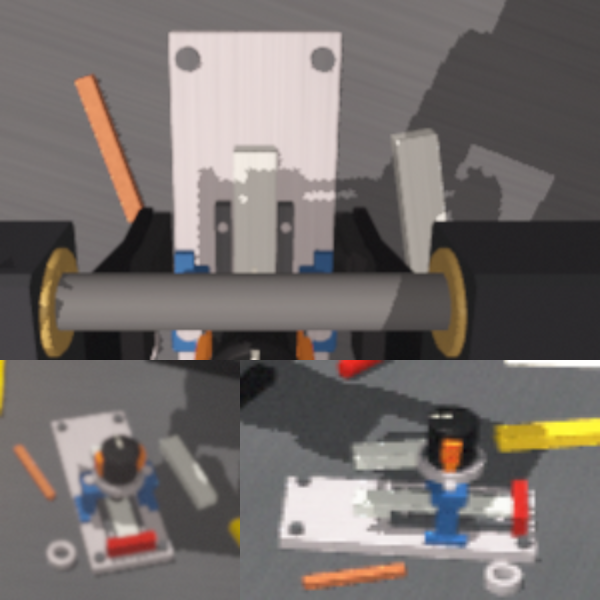

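The crop shows the bar up to the red stop and the bystanders unmoved. The knob top is at about scene (290.5,202) and side (297,171).

Run:
```python
from h import *
r=[ray("scene",(290.5,202)),ray("side",(296.8,171)),ray("wrist",c((452,255)),S0)]
print("knob top",tri(r),tri(r[:2]),tri([r[1],r[2]]));
print("tabs mid",np.mean([atz("wrist",c(p),.117,S0) for p in((420,152),(484,360))],0))
for O in((.605,.095,.09),(.6048,.0946,.0)):print(proj("scene",O),proj("side",O))
s=get_state();print(np.array(s["tcp_rot"]).T@(np.array([.605,.095,.089])-s["tool_pos"])/.025)
```

```text
knob top [0.60337151 0.09533966 0.12878452] [0.6023136  0.09620566 0.12797212] [0.60401708 0.09475291 0.12773482]
tabs mid [0.60358771 0.09483063 0.117     ]
[[288.82066277 213.87105514]] [[296.37468201 180.95809678]]
[[286.74428242 236.26101772]] [[294.40673776 203.47807916]]
[-4.54174411 -0.00939254  4.80269371]
```

```bash
python3 -m pendant '-0.9 0 0 0 1;-0.9 0 0 0 1;-0.9 0 0 0 1;-0.9 0 0 0 1;-0.9 0 0 0 1;0 0 0 0 1;0 0 0 0 1;0 0 0.5 0 1;0 0 0.5 0 1;0 0 0 0 1;0 0 0 0 1'
python3 - <<'E'
from h import *
s=get_state();im=snap("wrist","w4.png");cv2.imwrite("pics/c4.png",im)
print(s["tool_pos"],s["joint_positions"],np.array(s["tcp_rot"]).T@(np.array([.604,.095,.089])-s["tool_pos"])/.025)
E
```

```text
time_s: 8.98
tool_pos: [0.6034, 0.0946, 0.184]
tcp_rot: [[-0.95, -0.311, -0.004], [-0.311, 0.95, -0.0], [0.004, 0.001, -1.0]]
force: [0.2, -0.1, 0.8]
finger_gap: 0.0869
finger_force: 0.0
[0.60335868 0.09455898 0.1840139 ] [ 2.64173441e-02  2.18442516e-01  1.60229798e+00 -3.39923525e-05
  1.32456279e+00 -1.86085360e+00] [-0.04341795  0.00486762  3.80043253]
```

View pics/c4.png

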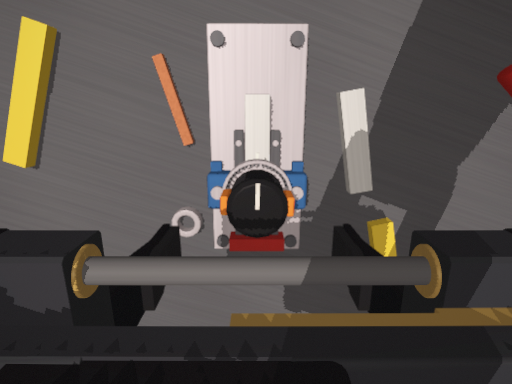

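The view is square to the jig. The knob is at (257,203) with its tabs at (226,202) and (291,203), and the bar lies under it. I'll work out the remaining offset.

```bash
python3 - <<'E'
from h import *
s=get_state()
k=atz("wrist",(257.3,203),.126);t=atz("wrist",(258.2,202.5),.11);print(k,t,tri([ray("wrist",(257.3,203)),ray("wrist",c((452,255)),S0)]))
for p in(k,t): print(np.array(s["tcp_rot"]).T@(p-s["tool_pos"])/.025)
E
python3 -m pendant '-0.02 0 0.8 0 1;0 0 0.8 0 1;0 0 0.8 0 1;0 0 0.8 0 1;0 0 0.5 0 1;0 0 0.1 0 1;0 0 0 0 1;0 0 0 0 1'
```

```text
[0.5997514  0.09406712 0.126     ] [0.60380529 0.09622184 0.11      ] [0.60319397 0.09559351 0.11421663]
[0.17339431 0.03268564 2.36961603]
[-0.0085399   0.06382069  3.0093452 ]
time_s: 9.7
tool_pos: [0.6065, 0.095, 0.0923]
tcp_rot: [[-0.95, -0.311, 0.002], [-0.311, 0.95, 0.0], [-0.002, -0.0, -1.0]]
force: [1.0, 0.4, 0.5]
finger_gap: 0.0869
finger_force: 0.0
```

```bash
python3 -m pendant '0 0.04 0.05 0 1;0 0 0 0 1' 25
python3 -m pendant '0 0 0 0 0.7;0 0 0 0 0.66;0 0 0 0 0.62;0 0 0 0 0.58;0 0 0 0 0.54;0 0 0 0 0.5;0 0 0 0 0.5;0 0 0 0 0.5'
```

```text
time_s: 9.87
tool_pos: [0.6063, 0.0961, 0.0912]
tcp_rot: [[-0.95, -0.312, 0.002], [-0.312, 0.95, 0.0], [-0.002, -0.001, -1.0]]
force: [-0.2, 0.3, 0.3]
finger_gap: 0.0875
finger_force: 0.0
time_s: 10.53
tool_pos: [0.6054, 0.0959, 0.09]
tcp_rot: [[-0.95, -0.311, 0.0], [-0.311, 0.95, -0.0], [-0.0, -0.0, -1.0]]
force: [-0.2, 0.1, 1.9]
finger_gap: 0.0484
finger_force: 25.0
```

```bash
cat > t.py <<'E'
from h import *
w=[];s=get_state();R=np.array(s["tcp_rot"])
print("tau",np.round(s["wrist_torque"],3),"F",np.round(s["force"],1),"yaw",round(np.degrees(np.arctan2(R[1,1],R[0,1])),2),"j6",round(s["joint_positions"][5],3),"gap",round(s["finger_gap"],4),s["finger_force"],s["time_s"],np.round(s["tool_pos"],4))
E
python3 t.py; python3 -m pendant '0 0 0 0.5 0.5;0 0 0 0.5 0.5;0 0 0 0 0.5'>/dev/null;python3 t.py
```

```text
tau [0.092 0.104 0.011] F [-0.2  0.1  1.9] yaw 108.15 j6 -1.859 gap 0.0484 25.000001478474587 10.5333 [0.6054 0.0959 0.09  ]
tau [-0.009  0.11  -0.048] F [-0.1 -0.7  2.5] yaw 103.06 j6 -1.77 gap 0.0486 25.001015346497297 10.7833 [0.6054 0.0958 0.0899]
```

```bash
for i in 1; do python3 -m pendant '0 0 0 0.5 0.5;0 0 0 0.5 0.5;0 0 0 0 0.5'>/dev/null;python3 t.py; python3 -m pendant '0 0 0 0 0.5'>/dev/null;python3 t.py;python3 -m pendant '0 0 0 0 0.5'>/dev/null;python3 t.py;done
```

```text
tau [-0.175  0.122 -0.016] F [-1.5 -1.7  2. ] yaw 98.13 j6 -1.684 gap 0.0493 25.00098933465779 11.0333 [0.6055 0.0957 0.09  ]
tau [-0.201  0.064 -0.099] F [-0.3 -1.3  2. ] yaw 98.27 j6 -1.687 gap 0.0486 25.00041111605242 11.1167 [0.6055 0.0957 0.09  ]
tau [-0.234  0.177 -0.034] F [-0.9 -2.8  1.9] yaw 98.25 j6 -1.686 gap 0.0484 25.000336489174515 11.2 [0.6055 0.0957 0.09  ]
```

```bash
cat > t.py <<'E'
from h import *
import sys
if sys.argv[1:]: 
    s=get_state(); open("tau.txt","a").write("%.4f %.4f\n"%(s["wrist_torque"][2],s["joint_torque"][5])); 
else:
    s=get_state();R=np.array(s["tcp_rot"]);T=np.loadtxt("tau.txt").reshape(-1,2);open("tau.txt","w")
    print("tauz,j6tau",T.mean(0).round(3),T.std(0).round(3),"F",np.round(s["force"],1),"yaw",round(np.degrees(np.arctan2(R[1,1],R[0,1])),2),"gap",round(s["finger_gap"],4),round(s["time_s"],2),np.round(s["tool_pos"],4))
E
rm -f tau.txt
python3 -m pendant '0 0 0 0.5 0.5;0 0 0 0.5 0.5;0 0 0 0 0.5'>/dev/null;for i in 1 2 3 4 5; do python3 -m pendant '0 0 0 0 0.5' >/dev/null;python3 t.py 1;done;python3 t.py
python3 -m pendant '0 0 0 0.5 0.5;0 0 0 0.5 0.5;0 0 0 0 0.5'>/dev/null;for i in 1 2 3 4 5; do python3 -m pendant '0 0 0 0 0.5' >/dev/null;python3 t.py 1;done;python3 t.py
```

```text
tauz,j6tau [-0.038  0.018] [0.027 0.048] F [-0.9 -5.5  4.3] yaw 93.18 gap 0.0486 11.87 [0.6055 0.0956 0.0899]
tauz,j6tau [-0.024 -0.003] [0.026 0.036] F [-1.7 -5.2  3.6] yaw 88.17 gap 0.0484 12.53 [0.6055 0.0954 0.0899]
```

```bash
python3 -m pendant '0 -0.03 0 0.5 0.5;0 0 0 0.5 0.5;0 0 0 0 0.5'>/dev/null;for i in 1 2 3 4 5; do python3 -m pendant '0 0 0 0 0.5' >/dev/null;python3 t.py 1;done;python3 t.py
python3 -m pendant '0 0 0 0.5 0.5;0 0 0 0.5 0.5;0 0 0 0 0.5'>/dev/null;for i in 1 2 3 4 5; do python3 -m pendant '0 0 0 0 0.5' >/dev/null;python3 t.py 1;done;python3 t.py
```

```text
tauz,j6tau [0.029 0.065] [0.04  0.052] F [-0.9 -4.4  3.9] yaw 83.17 gap 0.0486 13.2 [0.6055 0.0952 0.0899]
tauz,j6tau [0.072 0.096] [0.036 0.049] F [-1.9 -4.7  4.9] yaw 78.24 gap 0.0486 13.87 [0.6055 0.095  0.0899]
```

The foot met the bar at a yaw of about 88°, and the moment is rising at the expected slope of roughly 0.05 N m per 5°. I'll carry on towards yaw 68° (0.70 rad, a tooth gap).

```bash
python3 -m pendant '0 -0.02 0 0.5 0.5;0 0 0 0.5 0.5;0 0 0 0 0.5'>/dev/null;for i in 1 2 3 4 5 6; do python3 -m pendant '0 0 0 0 0.5' >/dev/null;python3 t.py 1;done;python3 t.py
python3 -m pendant '0 0 0 0.5 0.5;0 0 0 0.5 0.5;0 0 0 0 0.5'>/dev/null;for i in 1 2 3 4 5 6 7 8; do python3 -m pendant '0 0 0 0 0.5' >/dev/null;python3 t.py 1;done;python3 t.py
```

```text
tauz,j6tau [0.104 0.134] [0.032 0.04 ] F [-0.6 -3.4  4.6] yaw 73.28 gap 0.0488 14.62 [0.6054 0.0948 0.0899]
tauz,j6tau [0.168 0.177] [0.038 0.03 ] F [-1.2 -4.   5. ] yaw 68.29 gap 0.0491 15.53 [0.6054 0.0947 0.0899]
```

```bash
python3 -m pendant '0 -0.02 0 0.5 0.5;0 0 0 0.5 0.5;0 0 0 0.4 0.5;0 0 0 0 0.5'>/dev/null;for i in 1 2 3 4 5 6 7 8 9 10 11 12; do python3 -m pendant '0 0 0 0 0.5' >/dev/null;python3 t.py 1;done;python3 t.py
```

```text
tauz,j6tau [0.227 0.237] [0.013 0.023] F [-0.3 -2.7  5.2] yaw 61.32 gap 0.0485 16.87 [0.6053 0.0945 0.0899]
```

The moment is about 0.23–0.25 N m, so I'll release gradually and let the tabs follow the pads out.

```bash
python3 -m pendant '0 0 0 0 0.56;0 0 0 0 0.58;0 0 0 0 0.6;0 0 0 0 0.62;0 0 0 0 0.64;0 0 0 0 0.66;0 0 0 0 0.68;0 0 0 0 0.7;0 0 0 0 0.72;0 0 0 0 0.8;0 0 0 0 1;0 0 0 0 1'
python3 -m pendant '0 0 0 0 1;0 0 0 0 1;0 0 0 0 1'
python3 - <<'E'
from h import *
a=snap("scene","s5.png");b=snap("side","d5.png");print(get_state()["time_s"])
E
python3 -m pendant '0 0 -0.3 0 1;0 0 -0.5 0 1;0 0 -0.8 0 1;0 0 -0.8 0 1;0 0 -0.8 0 1;0 0 -0.6 0 1;0 0 0 0 1;0.7 0 0 0 1;0.7 0 0 0 1;0 0 0 0 1;0 0 0 0 1;0 0 0 0 1'
python3 - <<'E'
from h import *
w=snap("wrist","w5.png");a=cv2.imread("pics/s5.png")[160:280,230:350]
a=snap("scene","s6.png")[160:280,230:350];b=snap("side","d6.png")[155:225,235:340]
cv2.imwrite("pics/c6.png",np.vstack([cv2.resize(w[60:270,110:400],(600,360)),np.hstack([cv2.resize(a,(240,240)),cv2.resize(b,(360,240))])]))
E
```

```text
time_s: 17.87
tool_pos: [0.6046, 0.0943, 0.0893]
tcp_rot: [[-0.876, 0.483, -0.001], [0.483, 0.876, 0.0], [0.001, -0.0, -1.0]]
force: [0.0, -0.8, -0.7]
finger_gap: 0.0751
finger_force: 0.0
time_s: 18.12
tool_pos: [0.6051, 0.0942, 0.0898]
tcp_rot: [[-0.876, 0.483, -0.0], [0.483, 0.876, 0.0], [0.0, 0.0, -1.0]]
force: [-0.2, 1.0, 0.4]
finger_gap: 0.0857
finger_force: 0.0
18.2167
time_s: 19.22
tool_pos: [0.5748, 0.1109, 0.1849]
tcp_rot: [[-0.876, 0.482, 0.001], [0.482, 0.876, -0.0], [-0.001, 0.0, -1.0]]
force: [-0.5, 0.3, 1.2]
finger_gap: 0.0869
finger_force: 0.0
```

View pics/c6.png

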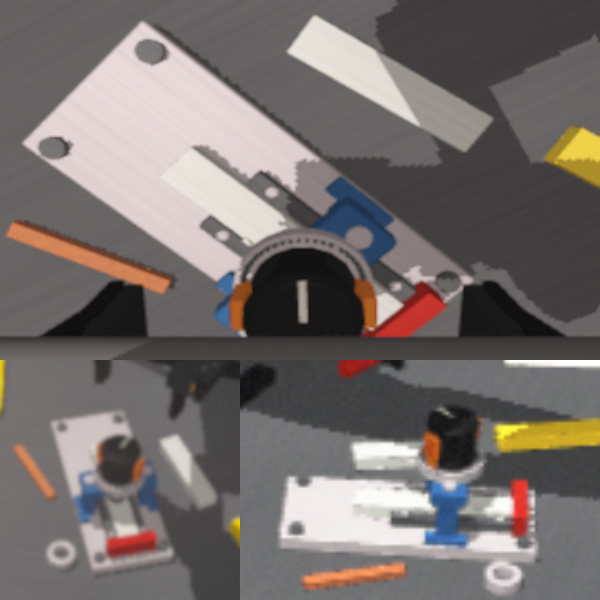

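The knob held, with the tabs out and the bar at the stop. I'll measure the knob angle precisely from the pointer, before and after, to see which tooth gap it settled in.

Run:
```python
from h import *
s=get_state()
def ang(im,S,box,rot=None):
    x0,y0,x1,y1=box;g=cv2.cvtColor(im,cv2.COLOR_BGR2GRAY)[y0:y1,x0:x1].astype(float)
    ys,xs=np.nonzero(g>70);w=g[ys,xs]
    P=np.array([atz("wrist",(x+x0,y+y0),.126,S)[:2] for x,y in zip(xs,ys)])
    m=np.average(P,0,w);C=np.cov(P.T,aweights=w);v=np.linalg.eigh(C)[1][:,1]
    print(len(xs),m,np.degrees(np.arctan2(v[1],v[0]))%180)
ang(cv2.imread("pics/w0.png"),S0,(207,72,233,95))
S4=dict(tool_pos=[.60336,.09456,.18401],tcp_rot=[[-.95,-.311,-.004],[-.311,.95,0],[.004,.001,-1]])
ang(cv2.imread("pics/w4.png"),S4,(250,180,266,214))
im=cv2.imread("pics/w5.png");ang(im,s,(249,220,263,250))
print(cv2.cvtColor(im,cv2.COLOR_BGR2GRAY)[220:252:2,246:266])
```

```text
128 [0.5934981  0.09205288] 17.32826982354939
154 [0.59376448 0.09234968] 16.76578520511876
128 [0.59422273 0.10003604] 152.0758939416693
[[ 19  20  20  21  21  21  23  21  22  21  21  21  22  23  23  21  21  21
   20  19]
 [ 22  22  23  21  21  22  21  24  22  22  22  22  21  23  23  22  22  22
   21  21]
 [ 23  22  22  24  26  26  24  63 117 140 142 126  73  26  23  25  23  22
   22  21]
 [ 23  25  27  27  26  25  25  73 136 161 160 138  76  24  25  25  26  27
   27  26]
 [ 26  24  24  22  24  22  23  46 128 162 161 138  75  25  23  22  23  23
   21  23]
 [ 21  23  22  23  22  22  23  46 128 162 162 143  87  23  23  22  22  22
   22  24]
 [ 22  21  23  23  21  24  22  47 129 163 163 150 104  22  23  23  24  24
   22  24]
 [ 24  23  21  21  22  22  25  47 129 164 164 150 104  24  23  23  24  22
   22  22]
 [ 23  22  22  24  23  23  22  22 125 164 164 151 104  22  24  23  21  22
   22  23]
 [ 23  24  24  22  23  24  23  24 124 164 163 151 104  24  22  23  22  23
   23  23]
 [ 20  23  23  22  22  23  22  24 123 162 162 156 119  22  23  23  22  22
   23  23]
 [ 24  22  22  25  22  23  24  23 123 161 161 161 128  22  24  23  23  23
   22  23]
 [ 24  25  22  21  22  21  21  23 108 153 160 161 128  22  22  25  24  23
   23  24]
 [ 23  22  23  23  24  22  22  24  98 147 161 161 128  23  22  23  23  23
   23  24]
 [ 22  23  22  22  23  21  22  22  48  80  91  91  70  22  23  23  25  23
   24  22]
 [ 24  22  23  22  23  24  23  24  24  24  22  22  23  24  22  23  22  22
   23  23]]
```

```bash
python3 -m pendant '0 0 -0.3 -1 1;0 0 0 -1 1;0 0 0 -1 1;0 0 0 -1 1;0 0 0 -1 1;0 0 0 -1 1;0 0 0 -1 1;0 0 0 -1 1;0 0 0 -1 1;0 0 0 0 1;0 0 0 0 1;0 0 0 0 1'|sed -n 1,2p
python3 - <<'E'
from h import *
s=get_state();im=snap("wrist","w7.png")
q=proj("wrist",[.5942,.1000,.126],s)[0];print(q)
x0,y0=(q-17).astype(int);g=cv2.cvtColor(im,cv2.COLOR_BGR2GRAY)[y0:y0+36,x0:x0+36].astype(float)
n,l,st,_=cv2.connectedComponentsWithStats((g>70).astype(np.uint8));print(st)
for k in range(1,n):
    if st[k,4]<60: continue
    ys,xs=np.nonzero(l==k);w=g[ys,xs];P=np.array([atz("wrist",(x+x0,y+y0),.126,s)[:2] for x,y in zip(xs,ys)])
    v=np.linalg.eigh(np.cov(P.T,aweights=w))[1][:,1];print(k,len(xs),np.average(P,0,w),np.degrees(np.arctan2(v[1],v[0]))%180)
E
```

```text
time_s: 20.37
tool_pos: [0.5746, 0.111, 0.1922]
[236.12242943 224.68798853]
[[   0    0   36   36 1170]
 [   8    8   20   20  126]]
1 126 [0.59404834 0.10031102] 152.65697737839412
```

The knob turned about 44.7°, roughly between gaps. I need to check that the tabs are fully out, so I'll compare the span of the orange tabs with the starting picture.

Run:
```python
from h import *
S5=dict(tool_pos=[.5748,.1109,.1849],tcp_rot=[[-.876,.482,.001],[.482,.876,0],[-.001,0,-1]])
S4=dict(tool_pos=[.60336,.09456,.18401],tcp_rot=[[-.95,-.311,-.004],[-.311,.95,0],[.004,.001,-1]])
kn=np.array([.604,.095,.117])
for f,S,a in(("w0",S0,107.05),("w4",S4,106.9),("w5",S5,62.3),("w7",get_state(),62.3)):
    im=cv2.imread(f"pics/{f}.png");h=cv2.cvtColor(im,cv2.COLOR_BGR2HSV)
    m=((h[:,:,0]>5)&(h[:,:,0]<22)&(h[:,:,1]>150)&(h[:,:,2]>60)).astype(np.uint8)
    q=proj("wrist",kn,S)[0];yy,xx=np.mgrid[:384,:512];m[np.hypot(xx-q[0],yy-q[1])>60]=0
    n,l,st,ce=cv2.connectedComponentsWithStats(m);d=np.array([np.cos(np.radians(a)),np.sin(np.radians(a))]);o=[]
    for k in range(1,n):
        if st[k,4]<30: continue
        ys,xs=np.nonzero(l==k);P=np.array([atz("wrist",(x,y),.117,S)[:2]-kn[:2] for x,y in zip(xs,ys)])
        t=P@d;e=P@[d[1],-d[0]];o.append((st[k,4],np.round(np.percentile(t,[0,3,50,97,100])*1e3,1).tolist(),round(np.median(e)*1e3,1)))
    print(f,q.round(),*o,sep="\n  ")
```

```text
w0
  [232.  81.]
  (np.int32(123), [23.7, 24.2, 26.6, 28.7, 28.9], np.float64(-0.8))
  (np.int32(137), [-28.7, -28.4, -25.5, -22.7, -22.3], np.float64(-1.1))
w4
  [256. 206.]
  (np.int32(180), [-28.6, -28.2, -25.3, -21.0, -19.9], np.float64(-4.3))
  (np.int32(180), [20.3, 21.4, 25.8, 28.8, 29.2], np.float64(-3.8))
w5
  [256. 244.]
  (np.int32(204), [20.2, 20.2, 25.1, 28.4, 28.5], np.float64(-7.1))
  (np.int32(198), [-28.6, -28.3, -24.9, -20.0, -19.8], np.float64(-6.4))
w7
  [228. 230.]
  (np.int32(199), [-30.0, -29.5, -26.4, -22.9, -22.7], np.float64(-4.2))
  (np.int32(120), [20.0, 21.3, 26.3, 29.0, 29.1], np.float64(-3.4))
```

The tab faces span about 57–59 mm, the same as at the start, so both tabs are out and locked. The turn past contact (about 0.44 rad) and the felt moment both put the clamp force at roughly 40–47 N. The arm is clear, so I'm handing in.

```bash
python3 -c "
from rig import ctrl;print(ctrl.job_done())"
```

```text
the job is handed in; nothing more can be done
None
```

I handed the job in at about 20 s: the bar is home against the stop and clamped at an estimated 40–47 N, both tabs look fully out, and the arm is clear; the hand-in gave no verdict back.

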